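# Fill the dinner and breakfast stands

## Robot

A 6-joint arm with a two-finger parallel gripper is mounted at the origin on the work surface. World frame = base frame: x ahead of the robot, y to its left, z up, the work surface at z = 0. Lengths are in m, angles in degrees, forces in N, time in s.
With the tool pointing down it reaches from about 0.25 to 0.725 m from the base axis. Payload 9.7 kg.
Tool frame: the origin (TCP) lies midway between the tips of the shut fingers; the grasp point (between the pads) lies 19 mm behind it (bot.hold_point_z is the distance from the TCP to the grasp point, in m); z points along the fingers, y is the line along which they close (so a half turn about z gives the same grasp; the last joint's range is limited). The gripper opens to 85 mm and grips with 20 to 120 N. Pads are 22 mm wide; open, the fingers measure 114 mm over their backs; the gripper's body (76 mm by 85 mm) begins 54 mm behind the grasp point. The pads swing forward as they close: fully open they stand 13 mm farther back than shut.
Start: joints at [-70.875, 4.979, 10.078, 95.1, 0, 90], TCP at [0.18, -0.52, 0.231] pointing down, gripper open.
Joint ranges: [-179.16, 179.16], [-48.56, 103.87], [-65.8, 70.77], [-126.05, 130.52], [-82.76, 87.17], [-180, 180]. Speed limits (degrees/s): [127.2, 127.2, 147.25, 180, 180, 180].

## Interface

Orientations are given as [roll, pitch, yaw] about the fixed x, y, z axes, in that order (R = Rz(yaw) Ry(pitch) Rx(roll)).
In Python, from workcell import bot gives the robot as it stands.
- The arm moves only by the tool play_rows, never from a script. Its argument "steps" is a list that holds one entry, the list of rows, each a list of 4 numbers: the shift along the tool's x, y, z in m, then the turn about the tool's z in rad. In form: [[[tx, ty, tz, yaw], ...]]. A call has exactly 5 rows; each row shifts and turns the commanded pose from where the row before left it, along the tool's axes as they then stand; what a row does not reach is not made up. A row lasts 1/12 s, in which the tool goes at most 41.7 mm and 7.16 degrees, less where a joint would pass 70% of its speed; a pose out of reach is approached as far as the arm can. A call is refused whole if a number of a shift passes 0.0417 or a number of a turn 0.125, either way. A call with a gripper value outside its range is refused whole. "gripper" is the finger opening in m, from 0 to 0.0854, set as the call begins (left out, the last holds). The fingers move at their own pace and stop on an object; "squeeze" is the grip in N (left out, the last holds). Time passes only in rows, so rows that do not move let the fingers close, or fill a call up. It gives the time, the measured TCP pose, the force, the opening and the grip force at its end, in the units of the state.
- bot.get_obs(): the state, without advancing time (a new reading comes with each control period).
- bot.camera(name): name is "scene" or "top" or "wrist"; returns a dict with "img" (480x640x3 uint8, blue, green, red), "vfov" (degrees; the focal length in pixels is half the picture's height over the tangent of half this angle, whatever the lens; pixels are square), "cx", "cy" (the principal point, pixels), "D" ([k1, k2, p1, p2, k3] as OpenCV has them; the pictures are not rectified), "xyz" and "attitude" of the camera in the world. Camera axes: x right, y down, z forward; pixel columns grow to the right and rows downward; lengths in m; the calibration is good to about 2 mm. A picture is of the moment at which its call begins. There is no depth.
- bot.job_done(): hands the job in; it is judged then, once.
The state is a dict: "time": time; "q": joint angles; "qd": joint speeds; "joint_efforts": joint torques, N m; "ee_pos": TCP position; "tcp_rot": TCP orientation; "wrist_force": force on the tool from outside, world axes, zero at the start; "torque": the same for the moment, N m; "opening": finger opening in m; "grasp_force": force on a finger pad.
Only numpy, scipy, OpenCV 4.12 (cv2) and the standard library are available. Lean on these libraries where they do the work, as an engineer would, in place of code of your own. Each camera call takes 0.05 s, during which the arm holds its last target. There are 200 camera calls.

## Task

Make up the two wooden table stands from the things on the kitchen counter: in the three-well dinner stand go the oil bottle (large well), the pepper mill (middle well) and the salt shaker (small end well), and in the two-well breakfast stand the jam jar (large well) and the sugar pourer (small well). Keep them upright while you carry them and set each one down on the floor of its well rather than dropping it. Leave the drinking glass, the cactus and the tin can standing where they are.

Things in the scene. Friction and masses are not known exactly. Their poses are not given: they have to be found in the camera images.
- dinner_stand: Dinner stand: loose brown wood block 244 long x 98 wide x 36 mm high (0.75 kg), THREE round wells in a row, a steel loop at each end sticking out 15 mm. Origin: centre of underside; x along the row, y across, z up. Wells at y=0, 25 mm deep, floors at z=11 mm: large, 74 mm across, at x=-73 mm; middle, 66 mm, at x=+9 mm; small end well, 56 mm, at x=+82 mm.
- breakfast_stand: Breakfast stand: loose brown wood block 182 long x 106 wide x 36 mm high (0.6 kg), TWO round wells in a row, a steel loop at each end sticking out 15 mm. Origin: centre of underside; x along the row, y across, z up. Wells at y=0, 25 mm deep, floors at z=11 mm: large, 82 mm across, at x=-38 mm; small, 64 mm, at x=+47 mm.
- oil_bottle: Oil bottle of green glass with a cork, 142 mm tall: round body 54 mm across up to z = 72 mm, shoulder narrowing to a straight neck 26 mm across from z = 94 mm to 128 mm, then the cork, 24 to 27 mm across, to the top. 0.22 to 0.39 kg. Easily held by the neck and cork at about z = 120 mm. Round; starts upright on the counter. Origin: centre of underside; z up.
- pepper_mill: Pepper mill of dark turned wood, 125 mm tall: foot 48 mm across, waist 32 mm across at mid-height, and a head 44 mm across with straight sides from z = 84 to 108 mm, a small steel finial on top. 0.15 to 0.26 kg. Easily held by the head at about z = 97 mm. Round; starts upright on the counter. Origin: centre of underside; z up.
- salt_shaker: Salt shaker, the slimmest straight cylinder: clear body showing white salt, 38 mm across, with a domed, pierced steel cap of the same width from z = 62 mm to its top at 90 mm; straight sides up to z = 80 mm. 0.10 to 0.17 kg. Easily held at about z = 70 mm. Round; starts upright on the counter. Origin: centre of underside; z up.
- jam_jar: Jam jar, squat: amber-brown glass jar 58 mm across with a flat brass-coloured screw lid 57 mm across from z = 62 mm to its top at 80 mm. 0.24 to 0.42 kg. Easily held at about z = 62 mm. Round; starts upright on the counter. Origin: centre of underside; z up.
- sugar_pourer: Sugar pourer: clear round body showing white sugar, 48 mm across up to z = 74 mm, with a steel cone on top that narrows to a thin spout 11 mm across; 100 mm tall in all. 0.18 to 0.31 kg. Easily held by the straight body at about z = 60 mm. Round; starts upright on the counter. Origin: centre of underside; z up.
- tumbler: Empty drinking glass, clear, open at the top, 68 mm across, 105 mm tall; stands among the stock, not to be disturbed. Origin: centre of its underside.
- cactus_pot: Small cactus in a terracotta pot, 70 mm across, 105 mm tall with the plant; stands among the stock, not to be disturbed. Origin: centre of its underside.
- food_can: Steel tin can with a pale paper band and a pull ring, 66 mm across, 82 mm tall; stands among the stock, not to be disturbed. Origin: centre of its underside.

How it is judged (in metres and radians):
At the end, for the whole second after the job is handed in: Each of the five stands in its own named well of its own stand: within 13 mm of the well's centre along and across the stand, underside within 4 mm of the well's floor, upright within 0.08 rad, released and at rest, both stands flat and still (x of oil_bottle in the frame of dinner_stand between -0.086 and -0.06 m and y of oil_bottle in the frame of dinner_stand between -0.013 and 0.013 m and z of oil_bottle in the frame of dinner_stand between 0.007 and 0.015 m and angle between each of oil_bottle, pepper_mill, salt_shaker, jam_jar, sugar_pourer's own z axis and vertical below 0.08 rad and linear speed of each of oil_bottle, pepper_mill, salt_shaker, jam_jar, sugar_pourer, dinner_stand, breakfast_stand below 0.02 m/s and x of pepper_mill in the frame of dinner_stand between -0.004 and 0.022 m and y of pepper_mill in the frame of dinner_stand between -0.013 and 0.013 m and z of pepper_mill in the frame of dinner_stand between 0.007 and 0.015 m and x of salt_shaker in the frame of dinner_stand between 0.069 and 0.095 m and y of salt_shaker in the frame of dinner_stand between -0.013 and 0.013 m and z of salt_shaker in the frame of dinner_stand between 0.007 and 0.015 m and x of jam_jar in the frame of breakfast_stand between -0.051 and -0.025 m and y of jam_jar in the frame of breakfast_stand between -0.013 and 0.013 m and z of jam_jar in the frame of breakfast_stand between 0.007 and 0.015 m and x of sugar_pourer in the frame of breakfast_stand between 0.034 and 0.06 m and y of sugar_pourer in the frame of breakfast_stand between -0.013 and 0.013 m and z of sugar_pourer in the frame of breakfast_stand between 0.007 and 0.015 m and angle between each of dinner_stand, breakfast_stand's own z axis and vertical below 0.05 rad); the robot touches nothing.
It fails at once if the drinking glass, the cactus or the tin can is knocked over or shifted by more than 30 mm (distance of any of tumbler, cactus_pot, food_can from where it was at the start of the episode above 0.03 m or angle between any of tumbler, cactus_pot, food_can's own z axis and vertical above 0.35 rad).
It fails at once if one of the five filled containers is tipped by more than about 35 degrees (angle between any of oil_bottle, pepper_mill, salt_shaker, jam_jar, sugar_pourer's own z axis and vertical above 0.6 rad).
It fails at once if one of the five is dropped (falls freely by more than about 25 mm) ((linear speed of oil_bottle above 0.7 m/s and contact force between the fingers and oil_bottle below 0.05 N) or (linear speed of pepper_mill above 0.7 m/s and contact force between the fingers and pepper_mill below 0.05 N) or (linear speed of salt_shaker above 0.7 m/s and contact force between the fingers and salt_shaker below 0.05 N) or (linear speed of jam_jar above 0.7 m/s and contact force between the fingers and jam_jar below 0.05 N) or (linear speed of sugar_pourer above 0.7 m/s and contact force between the fingers and sugar_pourer below 0.05 N)).
It also fails if it takes over 120 s, if anything falls off the work surface, if the arm or the gripper's body presses on something with over 40 N, if the wrist force passes 120 N, or if a joint passes its speed limit or range.

## Working session

There is one attempt and no reset: what is moved stays moved. The work goes in short steps, Python scripts to look and compute and a tool call to move; the robot and the scene stay as the last step left them, time stands still between calls to the robot, and variables do not carry over. Pictures are saved under pics/ and viewed, at most 14 in all, crops included, and the job is handed in when it is done.

Besides the shell and the picture viewer there is one more tool, called after ">>>" as name(argument=value, ...), one argument or row to a line, values as JSON. play_rows: Moves the arm, as the interface text tells. Its arguments: {"type":"object","properties":{"steps":{"type":"array","items":{"type":"array","items":{"type":"array","items":{"type":"number"}}}},"gripper":{"type":"number"},"squeeze":{"type":"number"}},"required":["steps"]}

```bash
mkdir -p pics; ls
python3 - <<'E'
from workcell import bot
import cv2
o=bot.get_obs();print(o['time'],o['ee_pos'],o['tcp_rot'],o['opening'],bot.hold_point_z)
for n in('top','scene'):
    c=bot.camera(n);cv2.imwrite(f'pics/{n}0.png',c['img']);print(n,{k:v for k,v in c.items() if k!='img'})
E
```

```text
pics
0.0 [ 0.18011572 -0.51944186  0.23060499] [-1.79927735e+02  1.09376789e-03  1.91242716e+01] 0.08527840029475896 0.0187
top {'vfov': 54.54286952696701, 'cx': 319.2895514910627, 'cy': 238.22978014534775, 'D': array([-0.08518,  0.     ,  0.     ,  0.     ,  0.     ]), 'xyz': array([ 0.46967581, -0.01939372,  0.86345637]), 'attitude': array([-173.12570696,    0.90270546,  -88.77297878])}
scene {'vfov': 44.908224494895535, 'cx': 325.5333526646581, 'cy': 238.66953529050562, 'D': array([0.02310871, 0.        , 0.        , 0.        , 0.        ]), 'xyz': array([1.35703999, 0.42529504, 0.83449254]), 'attitude': array([-131.4694521 ,   -0.32845186,  118.65705633])}
```

View pics/top0.png

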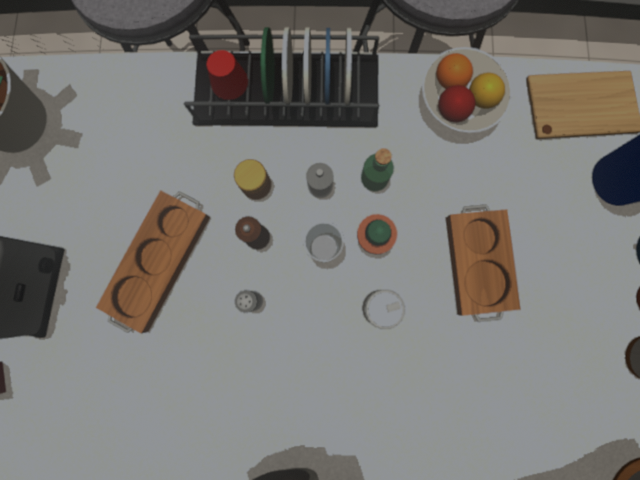

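View pics/scene0.png

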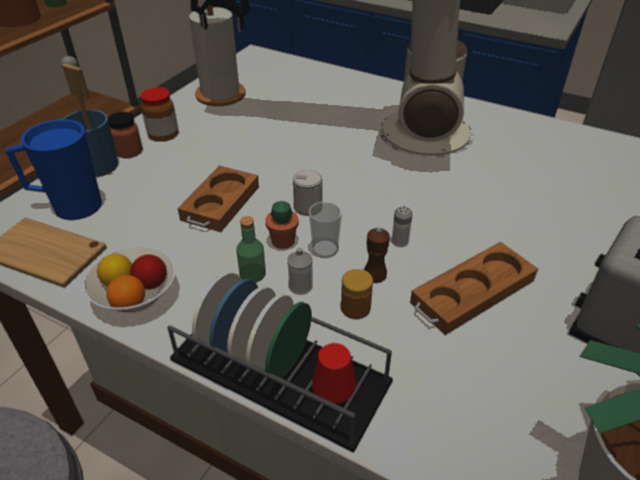

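The top view has the jam lid at about (250,175), mill (247,228), salt (246,301), sugar (319,172) and cork (383,156). Dinner wells run (136,297)→(174,221). Breakfast wells are at (487,284) and (480,237). The scene view agrees with this layout.

```bash
cat > h.py <<'E'
import numpy as np,cv2
from scipy.spatial.transform import Rotation as R
def K(c):
    f=240/np.tan(np.radians(c['vfov']/2));return np.array([[f,0,c['cx']],[0,f,c['cy']],[0,0,1.]])
def rot(c):return R.from_euler('xyz',c['attitude'],degrees=True).as_matrix()
def pix2plane(c,uv,z):
    uv=np.array(uv,float).reshape(-1,1,2)
    p=cv2.undistortPoints(uv,K(c),np.array(c['D']))[:,0]
    d=np.c_[p,np.ones(len(p))]@rot(c).T
    return (c['xyz']+d*((z-c['xyz'][2])/d[:,2])[:,None])[:,:2]
def proj(c,P):
    r=rot(c).T;P=np.array(P,float).reshape(-1,3)
    return cv2.projectPoints(P,cv2.Rodrigues(r)[0],-r@c['xyz'],K(c),np.array(c['D']))[0][:,0]
E
python3 - <<'E'
from h import *
from workcell import bot
c=bot.camera('top');s=bot.camera('scene')
for n,uv,z,h in[('jam',(250,175),.08,.08),('mill',(247,226),.118,.125),('salt',(246,301),.09,.09),('sugar',(320,172),.1,.1),('oil',(383,155),.142,.142),('tum',(324,244),.05,.1),('cactus',(377,234),.07,.1),('can',(385,309),.082,.082)]:
    p=pix2plane(c,uv,z)[0];print(n,p.round(4),'scene top/bot',proj(s,[[*p,h],[*p,0]]).round().tolist())
for n,uv in[('D',[(136,296),(155.5,257),(175,221)]),('B',[(487,284),(480.5,237)])]:
    p=pix2plane(c,uv,.036);print(n,p.round(4),np.linalg.norm(np.diff(p,axis=0),axis=1),proj(s,np.c_[p,[.036]*len(p)]).round().tolist())
E
```

```text
jam [0.6719 0.1175] scene top/bot [[355.0, 277.0], [354.0, 306.0]]
mill [0.577  0.1122] scene top/bot [[376.0, 228.0], [372.0, 275.0]]
salt [0.4555 0.114 ] scene top/bot [[401.0, 208.0], [397.0, 240.0]]
sugar [ 0.6738 -0.0042] scene top/bot [[297.0, 248.0], [298.0, 285.0]]
oil [ 0.6924 -0.1052] scene top/bot [[245.0, 219.0], [251.0, 273.0]]
tum [ 0.5574 -0.013 ] scene top/bot [[323.0, 212.0], [323.0, 249.0]]
cactus [ 0.5743 -0.1038] scene top/bot [[280.0, 203.0], [282.0, 240.0]]
can [ 0.4472 -0.1169] scene top/bot [[306.0, 177.0], [306.0, 206.0]]
D [[0.4579 0.3237]
 [0.5291 0.2917]
 [0.5956 0.2595]] [0.07808802 0.07393887] [[495.0, 261.0], [468.0, 278.0], [440.0, 294.0]]
B [[ 0.4929 -0.3046]
 [ 0.577  -0.2943]] [0.08477141] [[227.0, 180.0], [208.0, 201.0]]
```

>>> play_rows(
  steps=[
    [[0, 0, 0, 0.125], [0, 0, 0, 0.125], [0, 0, 0, 0.125], [0, 0, 0, 0.125], [0, 0, 0, 0.125]],
  ],
)

```text
time: 0.62
ee_pos: [0.1802, -0.5196, 0.231]
tcp_rot: [-180.0, 0.0, -17.0]
wrist_force: [-0.3, 0.1, 0.5]
opening: 0.0855
grasp_force: 0.0
```

>>> play_rows(
  steps=[
    [[0, 0, 0, 0.0725], [0, 0, 0, 0.0725], [0, 0, 0, 0], [0, 0, 0, 0], [0, 0, 0, 0]],
  ],
)

```text
time: 1.03
ee_pos: [0.1802, -0.5196, 0.2312]
tcp_rot: [-180.0, 0.0, -24.9]
wrist_force: [-0.0, 0.0, 0.2]
opening: 0.0852
grasp_force: 0.0
```

```bash
cat >> h.py <<'E'
def to(bot,*pts):
    "tool-frame shifts through successive world tcp points"
    o=bot.get_obs();M=R.from_euler('xyz',o['tcp_rot'],degrees=True).as_matrix();p=np.array(o['ee_pos'])
    print('t',o['time'],'p',p.round(4),'rot',np.round(o['tcp_rot'],1),'open',round(o['opening'],4),'F',np.round(o['grasp_force'],1))
    for q in pts:
        d=M.T@(np.array(q)-p);print(q,'d',d.round(4),'/5',(d/5).round(4),'rows',round(float(np.linalg.norm(d)/.04),1));p=np.array(q)
E
python3 - <<'E'
from h import *
from workcell import bot
to(bot,(.4555,.114,.23),(.4555,.114,.051))
E
```

```text
t 1.0333 p [ 0.1802 -0.5196  0.2312] rot [-180.     0.   -24.9] open 0.0852 F 0.0
(0.4555, 0.114, 0.23) d [-0.0165 -0.6906  0.0013] /5 [-0.0033 -0.1381  0.0003] rows 17.3
(0.4555, 0.114, 0.051) d [0.    0.    0.179] /5 [0.     0.     0.0358] rows 4.5
```

>>> play_rows(
  steps=[
    [[-0.0008, -0.0345, 0, 0], [-0.0008, -0.0345, 0, 0], [-0.0008, -0.0345, 0, 0], [-0.0008, -0.0345, 0, 0], [-0.0008, -0.0345, 0, 0]],
  ],
)

```text
time: 1.45
ee_pos: [0.2497, -0.3601, 0.2312]
tcp_rot: [-180.0, -0.0, -24.9]
wrist_force: [0.6, 0.4, 1.2]
opening: 0.0853
grasp_force: 0.0
```

>>> play_rows(
  steps=[
    [[-0.0008, -0.0345, 0, 0], [-0.0008, -0.0345, 0, 0], [-0.0008, -0.0345, 0, 0], [-0.0008, -0.0345, 0, 0], [-0.0008, -0.0345, 0, 0]],
  ],
)

```text
time: 1.87
ee_pos: [0.3189, -0.202, 0.2315]
tcp_rot: [180.0, -0.0, -24.9]
wrist_force: [1.7, -0.0, -0.5]
opening: 0.0857
grasp_force: 0.0
```

>>> play_rows(
  steps=[
    [[-0.0008, -0.0345, 0, 0], [-0.0008, -0.0345, 0, 0], [-0.0008, -0.0345, 0, 0], [-0.0008, -0.0345, 0, 0], [-0.0008, -0.0345, 0, 0]],
  ],
)

```text
time: 2.28
ee_pos: [0.3559, -0.1145, 0.234]
tcp_rot: [-176.6, 0.0, -20.3]
wrist_force: [-0.5, -0.7, 0.0]
opening: 0.0854
grasp_force: 0.0
```

>>> play_rows(
  steps=[
    [[-0.0008, -0.0345, 0, 0], [-0.0008, -0.0345, 0, 0], [-0.0008, -0.0345, 0, 0], [-0.0008, -0.0345, 0, 0], [-0.0008, -0.0345, 0, 0]],
  ],
)

```text
time: 2.7
ee_pos: [0.374, -0.0518, 0.2499]
tcp_rot: [-172.0, 0.1, -13.8]
wrist_force: [-0.1, -0.5, 1.0]
opening: 0.0851
grasp_force: 0.0
```

Run:
```python
from h import *
from workcell import bot
to(bot,(.4555,.114,.23))
c=bot.camera('wrist');cv2.imwrite('pics/w1.png',c['img']);print({k:v for k,v in c.items() if k!='img'})
print(proj(c,[(.4555,.114,.09),(.577,.112,.125),(.672,.1175,.08)]).round())
```

```text
t 2.7 p [ 0.374  -0.0518  0.2499] rot [-1.72e+02  1.00e-01 -1.38e+01] open 0.0851 F 0.0
(0.4555, 0.114, 0.23) d [ 0.0396 -0.176   0.0446] /5 [ 0.0079 -0.0352  0.0089] rows 4.6
{'vfov': 66.58408745048847, 'cx': 325.89678078868894, 'cy': 230.56772363343828, 'D': array([0.01229513, 0.        , 0.        , 0.        , 0.        ]), 'xyz': array([ 0.43896535, -0.08808696,  0.39110158]), 'attitude': array([ 163.6539802 ,    7.97910497, -103.86416294])}
[[ 148.  161.]
 [  57.   -6.]
 [  47. -124.]]
```

View pics/w1.png

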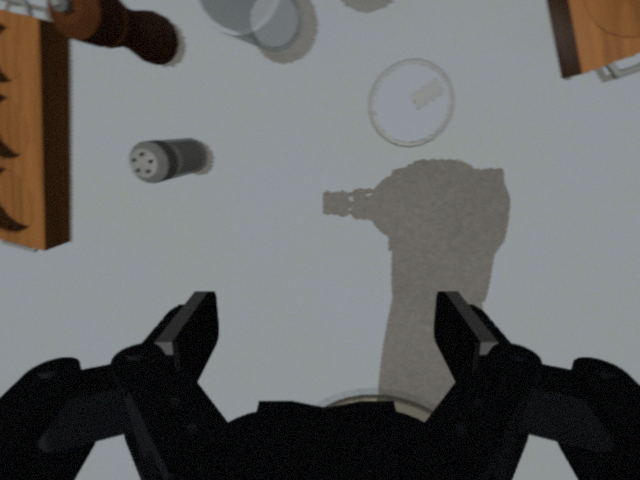

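The salt cap shows at (150,160), as predicted. The tool has tilted, probably at a joint limit, so I'm checking the joints.

Run:
```python
from workcell import bot
print(bot.get_obs()['q'])
```

```text
[-13.75975945 -18.10378769  -8.99208599  99.15243897   8.05317429
 179.94062368]
```

>>> play_rows(
  steps=[
    [[0, 0, 0, -0.125], [0, 0, 0, -0.125], [0, 0, 0, -0.125], [0, 0, 0, -0.125], [0, 0, 0, -0.125]],
  ],
)

```text
time: 3.17
ee_pos: [0.3738, -0.0526, 0.2496]
tcp_rot: [-173.6, -4.6, 22.0]
wrist_force: [0.6, 0.0, -0.1]
opening: 0.0852
grasp_force: 0.0
```

Run:
```python
from workcell import bot
o=bot.get_obs();print(o['q'],o['tcp_rot'],o['ee_pos'])
```

```text
[-13.94682292 -18.12318762  -9.10350236  99.10302911   7.87375154
 143.77854364] [-173.58487109   -4.57565136   22.01233718] [ 0.37377031 -0.05259472  0.249634  ]
```

The tool has kept an 8° tilt because joint 6 hit its +180 limit. I'll undo it by going to the opposite limit, -180, and moving -y, which should swing joint 5 back.

>>> play_rows(
  steps=[
    [[0, 0, 0, -0.125], [0, 0, 0, -0.125], [0, 0, 0, -0.125], [0, 0, 0, -0.125], [0, 0, 0, -0.125]],
  ],
)

```text
time: 3.58
ee_pos: [0.3738, -0.0526, 0.2496]
tcp_rot: [-177.5, -7.5, 57.9]
wrist_force: [0.3, -0.1, 0.8]
opening: 0.0852
grasp_force: 0.0
```

>>> play_rows(
  steps=[
    [[0, 0, 0, -0.125], [0, 0, 0, -0.125], [0, 0, 0, -0.125], [0, 0, 0, -0.125], [0, 0, 0, -0.125]],
  ],
)

```text
time: 4.0
ee_pos: [0.3738, -0.0526, 0.2496]
tcp_rot: [177.7, -7.5, 94.0]
wrist_force: [0.4, -0.0, 0.0]
opening: 0.0855
grasp_force: 0.0
```

>>> play_rows(
  steps=[
    [[0, 0, 0, -0.125], [0, 0, 0, -0.125], [0, 0, 0, -0.125], [0, 0, 0, -0.125], [0, 0, 0, -0.125]],
  ],
)

```text
time: 4.42
ee_pos: [0.3738, -0.0526, 0.2496]
tcp_rot: [173.7, -4.7, 130.0]
wrist_force: [-0.1, 0.7, 0.0]
opening: 0.0855
grasp_force: 0.0
```

>>> play_rows(
  steps=[
    [[0, 0, 0, -0.125], [0, 0, 0, -0.125], [0, 0, 0, -0.125], [0, 0, 0, -0.125], [0, 0, 0, -0.125]],
  ],
)

```text
time: 4.83
ee_pos: [0.3738, -0.0526, 0.2496]
tcp_rot: [172.1, -0.2, 165.5]
wrist_force: [0.1, -0.7, 0.1]
opening: 0.0852
grasp_force: 0.0
```

>>> play_rows(
  steps=[
    [[0, 0, 0, -0.125], [0, 0, 0, -0.125], [0, 0, 0, -0.125], [0, 0, 0, -0.125], [0, 0, 0, -0.125]],
  ],
)

```text
time: 5.25
ee_pos: [0.3738, -0.0526, 0.2496]
tcp_rot: [173.5, 4.5, -158.9]
wrist_force: [-0.4, -0.0, 0.6]
opening: 0.0856
grasp_force: 0.0
```

>>> play_rows(
  steps=[
    [[0, 0, 0, -0.125], [0, 0, 0, -0.125], [0, 0, 0, -0.125], [0, 0, 0, -0.125], [0, 0, 0, -0.125]],
  ],
)

```text
time: 5.67
ee_pos: [0.3738, -0.0526, 0.2497]
tcp_rot: [177.4, 7.4, -123.0]
wrist_force: [0.2, -0.6, 0.5]
opening: 0.0855
grasp_force: 0.0
```

>>> play_rows(
  steps=[
    [[0, 0, 0, -0.125], [0, 0, 0, -0.125], [0, 0, 0, -0.125], [0, 0, 0, -0.125], [0, 0, 0, -0.125]],
  ],
)

```text
time: 6.08
ee_pos: [0.3738, -0.0526, 0.2496]
tcp_rot: [-177.8, 7.6, -86.9]
wrist_force: [0.0, 0.3, -0.3]
opening: 0.0853
grasp_force: 0.0
```

>>> play_rows(
  steps=[
    [[0, 0, 0, -0.125], [0, 0, 0, -0.125], [0, 0, 0, -0.125], [0, 0, 0, -0.125], [0, 0, 0, -0.125]],
  ],
)

```text
time: 6.5
ee_pos: [0.3738, -0.0526, 0.2496]
tcp_rot: [-173.8, 4.8, -51.0]
wrist_force: [-0.3, -0.8, 1.3]
opening: 0.0857
grasp_force: 0.0
```

>>> play_rows(
  steps=[
    [[0, 0, 0, -0.125], [0, 0, 0, -0.125], [0, 0, 0, -0.125], [0, 0, 0, -0.125], [0, 0, 0, -0.11]],
  ],
)

```text
time: 6.92
ee_pos: [0.3738, -0.0526, 0.2496]
tcp_rot: [-172.1, 0.4, -16.3]
wrist_force: [0.3, -0.5, -0.4]
opening: 0.0853
grasp_force: 0.0
```

Run:
```python
from h import *
from workcell import bot
o=bot.get_obs();print(o['q'],o['tcp_rot']);p=o['ee_pos'];to(bot,p+[0.015,-.1,0])
```

```text
[ -13.95063435  -18.12281074   -9.10403606   99.10216038    7.87230411
 -177.66398903] [-172.13752294    0.40318419  -16.26467555]
t 6.9167 p [ 0.3738 -0.0526  0.2496] rot [-172.1    0.4  -16.3] open 0.0853 F 0.0
[ 0.38876914 -0.15262751  0.24962582] d [ 0.0424  0.0909 -0.0129] /5 [ 0.0085  0.0182 -0.0026] rows 2.5
```

>>> play_rows(
  steps=[
    [[0.012, 0.033, -0.004, 0], [0.012, 0.033, -0.004, 0], [0.012, 0.033, -0.004, 0], [0.012, 0.033, -0.004, 0], [0.012, 0.033, -0.004, 0]],
  ],
)

```text
time: 7.33
ee_pos: [0.408, -0.1475, 0.2501]
tcp_rot: [-176.0, 0.5, -22.6]
wrist_force: [1.0, -0.4, -0.7]
opening: 0.0854
grasp_force: 0.0
```

Run:
```python
from workcell import bot
o=bot.get_obs();print(o['q'],o['tcp_rot'])
```

```text
[ -22.50969394   -9.90496653   -2.24893377   98.1463024     4.01182196
 -179.94443297] [-175.98865424    0.49415701  -22.56512687]
```

>>> play_rows(
  steps=[
    [[0.0, 0.031, -0.002, 0], [0.0, 0.031, -0.002, 0], [0.0, 0.031, -0.002, 0], [0.0, 0.02, -0.001, 0], [0, 0, 0, 0]],
  ],
)

```text
time: 7.75
ee_pos: [0.3882, -0.1924, 0.2515]
tcp_rot: [-178.8, 0.5, -27.2]
wrist_force: [1.0, 0.8, 0.6]
opening: 0.0855
grasp_force: 0.0
```

Run:
```python
from workcell import bot
o=bot.get_obs();print(o['q'],o['tcp_rot'])
```

```text
[ -27.14235275   -9.88190214   -2.00794527   98.36423076    1.17367778
 -179.94346159] [-178.8268065     0.49143174  -27.19888138]
```

One more small push.

>>> play_rows(
  steps=[
    [[0.0, 0.022, 0, 0], [0.0, 0.022, 0, 0], [0, 0, 0, 0], [0, 0, 0, 0], [0, 0, 0, 0]],
  ],
)

```text
time: 8.17
ee_pos: [0.3806, -0.2083, 0.2504]
tcp_rot: [-179.9, 0.5, -28.8]
wrist_force: [1.2, -0.8, 0.3]
opening: 0.0854
grasp_force: 0.0
```

Run:
```python
from h import *
from workcell import bot
o=bot.get_obs();print(o['q'],o['tcp_rot'])
to(bot,(.4555,.114,.23))
```

```text
[-2.87813207e+01 -9.78236201e+00 -2.03298216e+00  9.82736047e+01
  1.38722154e-01 -1.79943487e+02] [-179.86179499    0.52436139  -28.83783625]
t 8.1667 p [ 0.3806 -0.2083  0.2504] rot [-179.9    0.5  -28.8] open 0.0854 F 0.0
(0.4555, 0.114, 0.23) d [-0.0897 -0.3184  0.022 ] /5 [-0.0179 -0.0637  0.0044] rows 8.3
```

>>> play_rows(
  steps=[
    [[-0.009, -0.0318, 0.002, 0], [-0.009, -0.0318, 0.002, 0], [-0.009, -0.0318, 0.002, 0], [-0.009, -0.0318, 0.002, 0], [-0.009, -0.0318, 0.002, 0]],
  ],
)

```text
time: 8.58
ee_pos: [0.4179, -0.0456, 0.2412]
tcp_rot: [-179.9, 0.5, -28.8]
wrist_force: [0.4, -0.4, -0.3]
opening: 0.0856
grasp_force: 0.0
```

>>> play_rows(
  steps=[
    [[-0.009, -0.0318, 0.002, 0], [-0.009, -0.0318, 0.002, 0], [-0.009, -0.0318, 0.002, 0], [-0.009, -0.0318, 0.002, 0], [-0.009, -0.0318, 0.002, 0]],
  ],
)

```text
time: 9.0
ee_pos: [0.455, 0.1158, 0.2319]
tcp_rot: [-179.9, 0.5, -28.8]
wrist_force: [1.2, -1.1, -0.1]
opening: 0.0851
grasp_force: 0.0
```

Run:
```python
from h import *
from workcell import bot
to(bot,(.4555,.114,.23))
c=bot.camera('wrist');cv2.imwrite('pics/w2.png',c['img'])
print(proj(c,[(.4555,.114,.09),(.577,.112,.125),(.672,.1175,.08),(.4579,.3237,.036),(.5291,.2917,.036),(.5956,.2595,.036)]).round().tolist())
```

```text
t 9.0 p [0.455  0.1158 0.2319] rot [-179.9    0.5  -28.8] open 0.0851 F 0.0
(0.4555, 0.114, 0.23) d [0.0013 0.0013 0.0019] /5 [0.0003 0.0003 0.0004] rows 0.1
[[328.0, 214.0], [238.0, 60.0], [169.0, -62.0], [146.0, 295.0], [128.0, 221.0], [111.0, 142.0]]
```

View pics/w2.png

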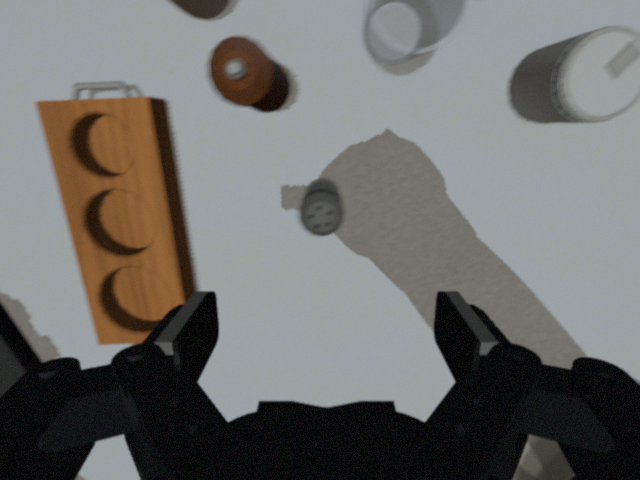

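The salt cap is at (322,212), the mill finial at (235,68) and the dinner rims at about (104,144), (120,222) and (133,298). The top-view estimate of the stand looks about 6 mm off, so I'm checking with an overlay.

```bash
cat >> h.py <<'E'
def stand(P,d):
    "fit origin,dir from well pts at local offsets d"
    P=np.array(P);d=np.array(d,float);u=((d-d.mean())[:,None]*(P-P.mean(0))).sum(0);u/=np.linalg.norm(u)
    return P.mean(0)-u*d.mean(),u
E
python3 - <<'E'
from h import *
from workcell import bot
w=bot.camera('wrist');t=bot.camera('top');s=bot.camera('scene')
W=pix2plane(w,[(133,298),(120,222),(104.5,144)],.036);print(W.round(4))
print('salt',pix2plane(w,(322,214),.088),'mill',pix2plane(w,(235,68),.125))
o,u=stand(W,[-.073,.009,.082]);print(o,np.degrees(np.arctan2(u[1],u[0])))
a=np.linspace(0,6.3,60);ims=[]
for c,box in((t,(80,180,140)),(s,(400,230,150)),(w,(30,70,170))):
    k=4 if c is not w else 3
    x,y,n=box;im=cv2.resize(c['img'][y:y+n+20,x:x+n],None,fx=400/n,fy=400/n,interpolation=cv2.INTER_CUBIC)
    for l,r in((-.073,.037),(.009,.033),(.082,.028)):
        P=o+u*l;q=proj(c,np.c_[P[0]+r*np.cos(a),P[1]+r*np.sin(a),0*a+.036])
        cv2.polylines(im,[((q-[x,y])*400/n).round().astype(int).reshape(-1,1,2)],True,(255,255,0),1)
    ims.append(im[:450])
h=min(i.shape[0] for i in ims)
cv2.imwrite('pics/ov1.png',cv2.resize(np.hstack([i[:h,:] for i in ims[:2]]),None,fx=1,fy=1))
E
```

```text
[[0.4621 0.3416]
 [0.5326 0.3032]
 [0.5971 0.27  ]]
salt [[0.45827178 0.12302594]] mill [[0.57434423 0.12029934]]
[0.52526557 0.30772796] -27.97327076215428
```

View pics/ov1.png

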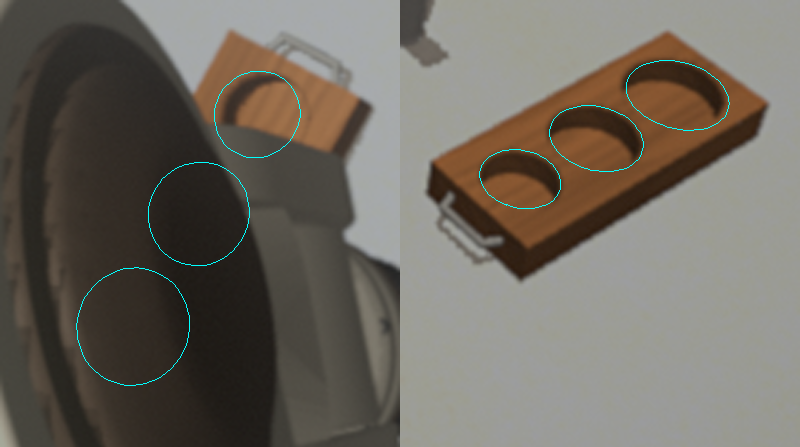

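The fit from the wrist view also matches the scene view. Closing on the salt will settle the lateral bias.

>>> play_rows(
  steps=[
    [[0, -0.001, 0.036, 0], [0, -0.001, 0.036, 0], [0, -0.001, 0.036, 0], [0, -0.001, 0.036, 0], [0, -0.001, 0.037, 0]],
  ],
)

```text
time: 9.62
ee_pos: [0.4561, 0.1182, 0.0499]
tcp_rot: [-179.8, 0.5, -28.9]
wrist_force: [-0.1, -0.2, 1.1]
opening: 0.0855
grasp_force: 0.0
```

>>> play_rows(
  steps=[
    [[0, 0, 0, 0], [0, 0, 0, 0], [0, 0, 0, 0], [0, 0, 0, 0], [0, 0, 0, 0]],
  ],
  gripper=0.03,
  squeeze=30,
)

```text
time: 10.03
ee_pos: [0.4579, 0.1192, 0.054]
tcp_rot: [-179.7, 0.3, -28.9]
wrist_force: [-2.0, -1.5, 6.3]
opening: 0.0368
grasp_force: 29.3
```

Run:
```python
from h import *
from workcell import bot
to(bot)
c=bot.camera('wrist');cv2.imwrite('pics/w3.png',c['img']);s=bot.camera('scene');
cv2.imwrite('pics/s3.png',cv2.resize(s['img'][150:300,300:480],None,fx=4,fy=4))
print('salt base pred wrist',proj(c,[(.4575,.12,.09)]))
```

```text
t 10.0333 p [0.4579 0.1192 0.054 ] rot [-179.7    0.3  -28.9] open 0.0368 F 29.3
salt base pred wrist [[324.53225773 348.76819932]]
```

View pics/w3.png

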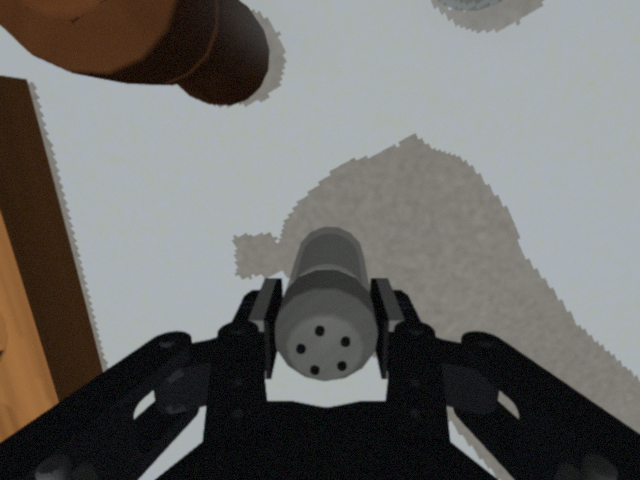

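Salt is held and centred at (326,340). The wrist camera is unbiased sideways, so I'll trust its stand estimate. Now I lift and carry.

>>> play_rows(
  steps=[
    [[0, 0, -0.01, 0], [0, 0, -0.02, 0], [0, 0, -0.02, 0], [0, 0, -0.02, 0], [0, 0, -0.01, 0]],
  ],
)

```text
time: 10.55
ee_pos: [0.4579, 0.119, 0.1351]
tcp_rot: [-179.7, 0.3, -28.8]
wrist_force: [0.4, -0.7, -0.8]
opening: 0.037
grasp_force: 30.5
```

>>> play_rows(
  steps=[
    [[0.004, -0.014, 0, 0], [0.005, -0.02, 0, 0], [0.005, -0.02, 0, 0], [0.005, -0.02, 0, 0], [0.005, -0.02, 0, 0]],
  ],
)

```text
time: 10.97
ee_pos: [0.5239, 0.1903, 0.1317]
tcp_rot: [-179.8, 0.5, -28.8]
wrist_force: [-0.1, -0.3, -2.1]
opening: 0.0367
grasp_force: 30.5
```

>>> play_rows(
  steps=[
    [[0.005, -0.02, 0, 0], [0.005, -0.02, 0, 0], [0.005, -0.02, 0, 0], [0.005, -0.02, 0, 0], [0.003, -0.013, 0, 0]],
  ],
)

```text
time: 11.38
ee_pos: [0.5892, 0.2612, 0.1312]
tcp_rot: [-179.8, 0.5, -28.8]
wrist_force: [0.6, 0.6, -1.5]
opening: 0.0367
grasp_force: 30.5
```

Run:
```python
from h import *
from workcell import bot
to(bot,(.5977,.2692,.125),(.5977,.2692,.066))
c=bot.camera('wrist');cv2.imwrite('pics/w4.png',c['img'])
print(proj(c,[(.4608,.342,.036),(.5332,.3035,.036),(.5977,.2692,.036)]))
```

```text
t 11.3833 p [0.5892 0.2612 0.1312] rot [-179.8    0.5  -28.8] open 0.0367 F 30.5
(0.5977, 0.2692, 0.125) d [ 0.0036 -0.0111  0.0062] /5 [ 0.0007 -0.0022  0.0012] rows 0.3
(0.5977, 0.2692, 0.066) d [0.0005 0.0002 0.059 ] /5 [0.0001 0.     0.0118] rows 1.5
[[315.4803609  414.27707261]
 [312.93808061 323.0056606 ]
 [310.25151519 227.41815781]]
```

View pics/w4.png

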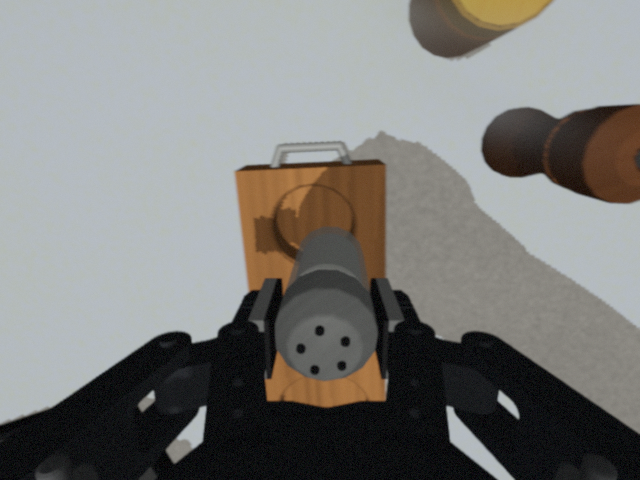

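The small well's rim is at about (314,223), so a 3 mm correction is needed. Then lower and release.

>>> play_rows(
  steps=[
    [[0.0033, -0.0043, 0, 0], [0.0033, -0.0043, 0, 0], [0, 0, 0.015, 0], [0, 0, 0.015, 0], [0, 0, 0.012, 0]],
  ],
)

```text
time: 11.85
ee_pos: [0.5977, 0.2638, 0.0883]
tcp_rot: [-179.9, 0.5, -28.9]
wrist_force: [-0.8, -0.0, -2.1]
opening: 0.0369
grasp_force: 30.6
```

>>> play_rows(
  steps=[
    [[0, 0, 0.009, 0], [0, 0, 0.007, 0], [0, 0, 0.004, 0], [0, 0, 0.003, 0], [0, 0, 0, 0]],
  ],
)

```text
time: 12.27
ee_pos: [0.5975, 0.2645, 0.0657]
tcp_rot: [-179.9, 0.5, -28.8]
wrist_force: [-0.4, -0.0, -1.6]
opening: 0.0366
grasp_force: 30.6
```

>>> play_rows(
  steps=[
    [[0, 0, 0.0005, 0], [0, 0, 0, 0], [0, 0, 0, 0], [0, 0, 0, 0], [0, 0, 0, 0]],
  ],
  gripper=0.065,
)

```text
time: 12.68
ee_pos: [0.5978, 0.2647, 0.0658]
tcp_rot: [-179.8, 0.5, -28.8]
wrist_force: [0.5, 0.3, 0.2]
opening: 0.0651
grasp_force: 0.0
```

>>> play_rows(
  steps=[
    [[0, 0, -0.02, 0], [0, 0, -0.03, 0], [0, 0, -0.035, 0], [0, 0, -0.035, 0], [0, 0, -0.03, 0]],
  ],
)

```text
time: 13.1
ee_pos: [0.5986, 0.2636, 0.2181]
tcp_rot: [-179.8, 0.5, -28.8]
wrist_force: [1.5, -0.0, 0.7]
opening: 0.0651
grasp_force: 0.0
```

Run:
```python
from h import *
from workcell import bot
to(bot,(.575,.117,.215),(.575,.117,.078))
c=bot.camera('wrist');cv2.imwrite('pics/w5.png',c['img'])
print(proj(c,[(.599,.2656,.101),(.599,.2656,.036),(.575,.117,.125)]))
```

```text
t 13.1 p [0.5986 0.2636 0.2181] rot [-179.8    0.5  -28.8] open 0.0651 F 0.0
(0.575, 0.117, 0.215) d [0.0501 0.1398 0.0022] /5 [0.01   0.028  0.0004] rows 3.7
(0.575, 0.117, 0.078) d [0.0011 0.0005 0.137 ] /5 [0.0002 0.0001 0.0274] rows 3.4
[[324.13970196 224.56928076]
 [324.73500114 205.06378786]
 [548.75280355 157.60077943]]
```

View pics/w5.png

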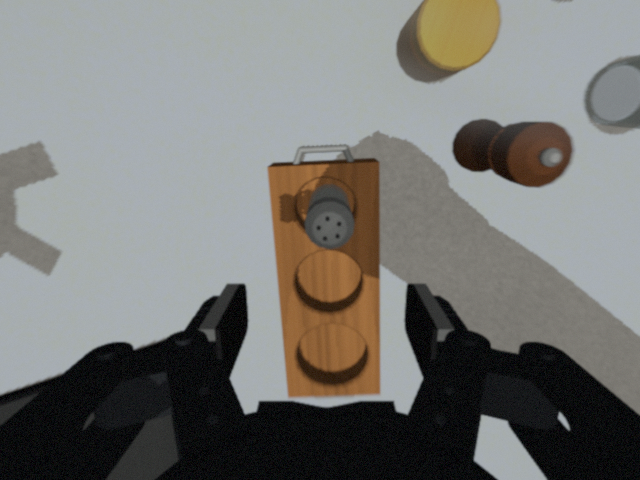

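Salt stands in its well. The rims are at (328.5,280) and (332.5,352), the mill finial at (552,157) and the jam lid at (459,30).

Run:
```python
from h import *
from workcell import bot
c=bot.camera('wrist')
print('wells',pix2plane(c,[(325,205),(328.5,280),(332.5,352)],.036).round(4).tolist(),'mill',pix2plane(c,(552,157),.125),'jam',pix2plane(c,(459,30),.08))
```

```text
wells [[0.6, 0.2671], [0.5324, 0.3005], [0.4588, 0.3361]] mill [[0.5739556  0.11306079]] jam [[0.67255711 0.11938261]]
```

>>> play_rows(
  steps=[
    [[0.01, 0.028, 0, 0], [0.01, 0.028, 0, 0], [0.01, 0.028, 0, 0], [0.01, 0.028, 0, 0], [0.01, 0.027, 0, 0]],
  ],
)

```text
time: 13.62
ee_pos: [0.5748, 0.1164, 0.2143]
tcp_rot: [-179.9, 0.5, -28.8]
wrist_force: [1.0, -0.3, 0.7]
opening: 0.0653
grasp_force: 0.0
```

Run:
```python
from h import *
from workcell import bot
to(bot,(.575,.117,.078))
c=bot.camera('wrist');im=c['img']
hsv=cv2.cvtColor(im,cv2.COLOR_BGR2HSV)
m=cv2.inRange(hsv,(0,70,40),(14,255,200));m[:, :200]=0;m[300:]=0
n,l,st,ce=cv2.connectedComponentsWithStats(m)
for i in range(1,n):
    if st[i,4]>400:print(st[i],ce[i].round())
print(proj(c,[(.575,.117,.108),(.575,.117,.125)]))
```

```text
t 13.6167 p [0.5748 0.1164 0.2143] rot [-179.9    0.5  -28.8] open 0.0653 F 0.0
(0.575, 0.117, 0.078) d [ 0.0012 -0.0003  0.1363] /5 [ 0.0002 -0.0001  0.0273] rows 3.4
[ 517   17  110  102 5197] [565.  72.]
[ 306  196   55   58 2020] [333. 224.]
[ 200  210   41   90 1631] [219. 253.]
[[325.78198321 227.90403242]
 [325.71725055 235.13019345]]
```

>>> play_rows(
  steps=[
    [[0.001, 0.0015, 0.02, 0], [0.001, 0.0015, 0.029, 0], [0, 0, 0.029, 0], [0, 0, 0.029, 0], [0, 0, 0.029, 0]],
  ],
)

```text
time: 14.08
ee_pos: [0.5745, 0.1149, 0.0771]
tcp_rot: [-179.9, 0.5, -28.9]
wrist_force: [0.6, -0.3, -0.2]
opening: 0.065
grasp_force: 0.0
```

>>> play_rows(
  steps=[
    [[0, 0, 0, 0], [0, 0, 0, 0], [0, 0, 0, 0], [0, 0, 0, 0], [0, 0, 0, 0]],
  ],
  gripper=0.036,
  squeeze=30,
)

```text
time: 14.5
ee_pos: [0.5757, 0.1152, 0.0805]
tcp_rot: [-179.8, 0.4, -28.8]
wrist_force: [0.4, -0.6, -1.4]
opening: 0.0427
grasp_force: 35.5
```

>>> play_rows(
  steps=[
    [[0, 0, -0.01, 0], [0, 0, -0.02, 0], [0, 0, -0.02, 0], [0, 0, -0.02, 0], [0, 0, -0.01, 0]],
  ],
)

```text
time: 14.92
ee_pos: [0.5762, 0.1147, 0.1627]
tcp_rot: [-179.7, 0.3, -28.8]
wrist_force: [0.8, 0.1, -0.9]
opening: 0.0426
grasp_force: 35.6
```

Run:
```python
from h import *
from workcell import bot
to(bot,(.532,.3,.16))
```

```text
t 14.9167 p [0.5762 0.1147 0.1627] rot [-179.7    0.3  -28.8] open 0.0426 F 35.6
(0.532, 0.3, 0.16) d [-0.1281 -0.141   0.0042] /5 [-0.0256 -0.0282  0.0008] rows 4.8
```

>>> play_rows(
  steps=[
    [[-0.01, -0.011, 0, 0], [-0.0135, -0.015, 0, 0], [-0.0135, -0.015, 0, 0], [-0.0135, -0.015, 0, 0], [-0.0135, -0.015, 0, 0]],
  ],
)

```text
time: 15.33
ee_pos: [0.5533, 0.2084, 0.16]
tcp_rot: [-179.8, 0.5, -28.9]
wrist_force: [-0.7, -1.0, -1.6]
opening: 0.043
grasp_force: 35.5
```

>>> play_rows(
  steps=[
    [[-0.0135, -0.015, 0, 0], [-0.0135, -0.015, 0, 0], [-0.0135, -0.015, 0, 0], [-0.0135, -0.015, 0, 0], [-0.01, -0.01, 0, 0]],
  ],
)

```text
time: 15.75
ee_pos: [0.5309, 0.3013, 0.1605]
tcp_rot: [-179.8, 0.5, -28.8]
wrist_force: [0.4, 1.1, -1.8]
opening: 0.0426
grasp_force: 35.5
```

Run:
```python
from h import *
from workcell import bot
to(bot,(.532,.3,.16),(.532,.3,.0915))
```

```text
t 15.75 p [0.5309 0.3013 0.1605] rot [-179.8    0.5  -28.8] open 0.0426 F 35.5
(0.532, 0.3, 0.16) d [0.0017 0.0006 0.0005] /5 [0.0003 0.0001 0.0001] rows 0.0
(0.532, 0.3, 0.0915) d [0.0006 0.0002 0.0685] /5 [0.0001 0.     0.0137] rows 1.7
```

>>> play_rows(
  steps=[
    [[0.001, 0, 0.01, 0], [0.001, 0, 0.015, 0], [0, 0, 0.015, 0], [0, 0, 0.012, 0], [0, 0, 0.009, 0]],
  ],
)

```text
time: 16.17
ee_pos: [0.5323, 0.2984, 0.0974]
tcp_rot: [-180.0, 0.6, -28.9]
wrist_force: [-0.3, -0.1, -1.5]
opening: 0.0427
grasp_force: 35.5
```

>>> play_rows(
  steps=[
    [[0, 0, 0.003, 0], [0, 0, 0.002, 0], [0, 0, 0.0015, 0], [0, 0, 0, 0], [0, 0, 0, 0]],
  ],
)

```text
time: 16.58
ee_pos: [0.5328, 0.2994, 0.0932]
tcp_rot: [-179.8, 0.5, -28.8]
wrist_force: [0.1, 0.5, -2.1]
opening: 0.0425
grasp_force: 35.5
```

>>> play_rows(
  steps=[
    [[0, 0, 0.001, 0], [0, 0, 0.001, 0], [0, 0, 0, 0], [0, 0, 0, 0], [0, 0, 0, 0]],
  ],
)

```text
time: 17.0
ee_pos: [0.5325, 0.2993, 0.0906]
tcp_rot: [-179.9, 0.5, -28.8]
wrist_force: [-0.2, -0.4, -2.1]
opening: 0.0424
grasp_force: 35.5
```

>>> play_rows(
  steps=[
    [[0, 0, 0.001, 0], [0, 0, 0.001, 0], [0, 0, 0, 0], [0, 0, 0, 0], [0, 0, 0, 0]],
  ],
)

```text
time: 17.42
ee_pos: [0.5324, 0.2993, 0.0885]
tcp_rot: [-179.9, 0.5, -28.8]
wrist_force: [-0.1, -0.2, -2.9]
opening: 0.0429
grasp_force: 35.5
```

>>> play_rows(
  steps=[
    [[0, 0, 0.0005, 0], [0, 0, 0, 0], [0, 0, 0, 0], [0, 0, 0, 0], [0, 0, 0, 0]],
  ],
  gripper=0.065,
)

```text
time: 17.83
ee_pos: [0.5325, 0.2993, 0.0882]
tcp_rot: [-179.9, 0.5, -28.8]
wrist_force: [0.3, -1.2, -0.7]
opening: 0.0651
grasp_force: 0.0
```

>>> play_rows(
  steps=[
    [[0, 0, -0.02, 0], [0, 0, -0.03, 0], [0, 0, -0.03, 0], [0, 0, -0.03, 0], [0, 0, -0.025, 0]],
  ],
)

```text
time: 18.25
ee_pos: [0.5335, 0.2984, 0.2255]
tcp_rot: [-179.8, 0.5, -28.8]
wrist_force: [0.0, -0.2, 0.1]
opening: 0.065
grasp_force: 0.0
```

>>> play_rows(
  steps=[
    [[0, 0, 0, 0.107], [0, 0, 0, 0.107], [0, 0, 0, 0.107], [0, 0, 0, 0.107], [0, 0, 0, 0.107]],
  ],
  gripper=0.085,
)

```text
time: 18.67
ee_pos: [0.5334, 0.2985, 0.2232]
tcp_rot: [179.9, 0.5, -59.8]
wrist_force: [0.2, -0.4, -0.2]
opening: 0.085
grasp_force: 0.0
```

>>> play_rows(
  steps=[
    [[0, 0, 0, 0.107], [0, 0, 0, 0.107], [0, 0, 0, 0.107], [0, 0, 0, 0.107], [0, 0, 0, 0.107]],
  ],
)

```text
time: 19.08
ee_pos: [0.5334, 0.2984, 0.2231]
tcp_rot: [179.6, 0.4, -90.5]
wrist_force: [-0.5, -0.1, -0.7]
opening: 0.0849
grasp_force: 0.0
```

Run:
```python
from h import *
from workcell import bot
to(bot,(.672,.119,.215))
c=bot.camera('scene');cv2.imwrite('pics/s5.png',c['img']);print(bot.get_obs()['q'].round(0))
```

```text
t 19.0833 p [0.5334 0.2984 0.2231] rot [179.6   0.4 -90.5] open 0.0849 F 0.0
(0.672, 0.119, 0.215) d [ 0.1784 -0.14    0.006 ] /5 [ 0.0357 -0.028   0.0012] rows 5.7
[ 29.  14.  19.  96.   1. -60.]
```

View pics/s5.png

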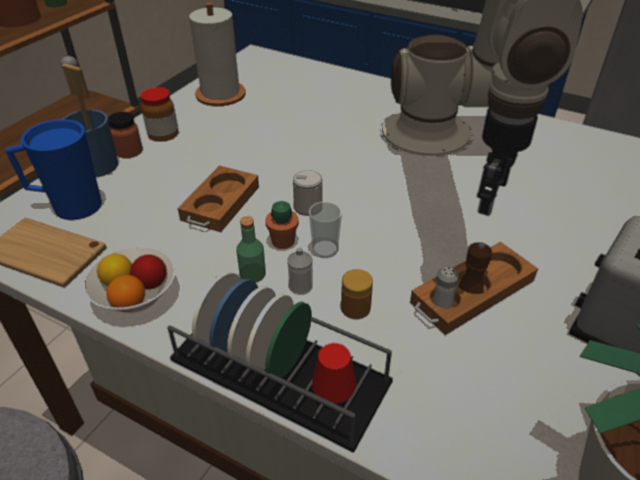

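Salt and mill are standing in the dinner stand. On to the jam.

>>> play_rows(
  steps=[
    [[0.022, -0.0175, 0, 0], [0.022, -0.0175, 0, 0], [0.022, -0.0175, 0, 0], [0.022, -0.0175, 0, 0], [0.022, -0.0175, 0, 0]],
  ],
)

```text
time: 19.55
ee_pos: [0.6213, 0.1871, 0.2219]
tcp_rot: [179.6, 0.4, -90.0]
wrist_force: [-0.4, 0.5, -0.4]
opening: 0.0852
grasp_force: 0.0
```

>>> play_rows(
  steps=[
    [[0.022, -0.0175, 0, 0], [0.022, -0.0175, 0, 0], [0.022, -0.0175, 0, 0], [0, 0, 0, 0], [0, 0, 0, 0]],
  ],
)

```text
time: 19.97
ee_pos: [0.6735, 0.1207, 0.2202]
tcp_rot: [179.5, 0.4, -90.2]
wrist_force: [0.1, -0.7, -0.8]
opening: 0.0847
grasp_force: 0.0
```

```bash
cat >> h.py <<'E'
def blob(c,lo,hi,amin=300):
    m=cv2.inRange(cv2.cvtColor(c['img'],cv2.COLOR_BGR2HSV),lo,hi)
    n,l,st,ce=cv2.connectedComponentsWithStats(m)
    return [(st[i].tolist(),ce[i].round(1).tolist()) for i in range(1,n) if st[i,4]>amin]
E
python3 - <<'E'
from h import *
from workcell import bot
to(bot,(.672,.119,.045))
print(bot.get_obs()['q'].round(0))
c=bot.camera('wrist');cv2.imwrite('pics/w6.png',c['img'])
print(blob(c,(20,120,90),(30,255,255)),proj(c,[(.672,.119,.08)]))
E
```

```text
t 19.9667 p [0.6735 0.1207 0.2202] rot [179.5   0.4 -90.2] open 0.0847 F 0.0
(0.672, 0.119, 0.045) d [2.800e-03 1.000e-04 1.752e-01] /5 [0.0006 0.     0.035 ] rows 4.4
[ 10.  25.  33.  99.   0. -80.]
[([292, 180, 67, 68, 3580], [325.0, 213.5])] [[327.03155156 213.66509972]]
```

View pics/w6.png

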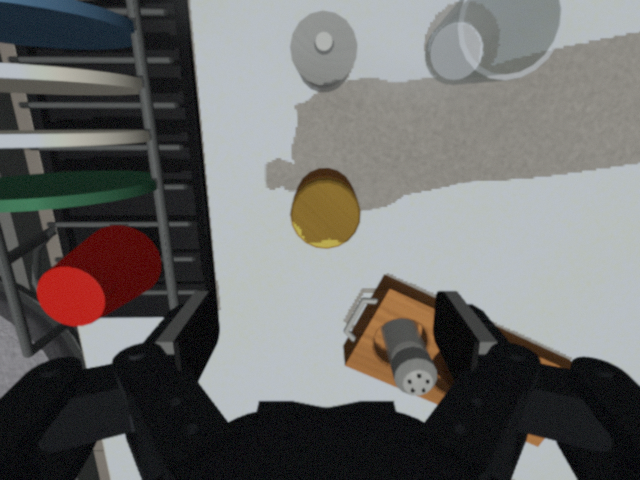

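Jam lid is at (325,213), as predicted, and the rack is clear of the fingers. Descend and grip.

>>> play_rows(
  steps=[
    [[0.001, 0, 0.035, 0], [0.001, 0, 0.035, 0], [0.001, 0, 0.035, 0], [0, 0, 0.035, 0], [0, 0, 0.035, 0]],
  ],
)

```text
time: 20.43
ee_pos: [0.6708, 0.1215, 0.045]
tcp_rot: [179.6, 0.4, -90.0]
wrist_force: [1.2, 0.1, 0.2]
opening: 0.0852
grasp_force: 0.0
```

>>> play_rows(
  steps=[
    [[0, 0, 0, 0], [0, 0, 0, 0], [0, 0, 0, 0], [0, 0, 0, 0], [0, 0, 0, 0]],
  ],
  gripper=0.05,
  squeeze=40,
)

```text
time: 20.85
ee_pos: [0.6728, 0.1206, 0.0485]
tcp_rot: [179.8, 0.4, -90.1]
wrist_force: [0.2, 0.5, -2.3]
opening: 0.0559
grasp_force: 42.8
```

>>> play_rows(
  steps=[
    [[0, 0, -0.01, 0], [0, 0, -0.03, 0], [0, 0, -0.035, 0], [0, 0, -0.035, 0], [0, 0, -0.03, 0]],
  ],
)

```text
time: 21.27
ee_pos: [0.6727, 0.1192, 0.1902]
tcp_rot: [179.8, 0.4, -90.2]
wrist_force: [1.2, 0.4, -3.5]
opening: 0.0561
grasp_force: 44.0
```

Run:
```python
from h import *
from workcell import bot
to(bot,(.493,-.303,.2))
```

```text
t 21.2667 p [0.6727 0.1192 0.1902] rot [179.8   0.4 -90.2] open 0.0561 F 44.0
(0.493, -0.303, 0.2) d [ 0.4226  0.1786 -0.0119] /5 [ 0.0845  0.0357 -0.0024] rows 11.5
```

>>> play_rows(
  steps=[
    [[0.015, 0.006, 0, 0], [0.025, 0.011, 0, 0], [0.03, 0.013, 0, 0], [0.03, 0.013, 0, 0], [0.03, 0.013, 0, 0]],
  ],
)

```text
time: 21.68
ee_pos: [0.6157, -0.0116, 0.1871]
tcp_rot: [179.7, 0.4, -90.1]
wrist_force: [0.7, -0.9, -2.4]
opening: 0.0557
grasp_force: 44.1
```

>>> play_rows(
  steps=[
    [[0.03, 0.013, 0, 0], [0.03, 0.013, 0, 0], [0.03, 0.013, 0, 0], [0.03, 0.013, 0, 0], [0.03, 0.013, 0, 0]],
  ],
)

```text
time: 22.1
ee_pos: [0.5502, -0.1618, 0.1869]
tcp_rot: [179.7, 0.3, -90.1]
wrist_force: [1.1, -0.6, -2.8]
opening: 0.0564
grasp_force: 44.1
```

>>> play_rows(
  steps=[
    [[0.03, 0.013, 0, 0], [0.03, 0.013, 0, 0], [0.03, 0.013, 0, 0], [0.025, 0.011, 0, 0], [0.015, 0.006, 0, 0]],
  ],
)

```text
time: 22.52
ee_pos: [0.4933, -0.2928, 0.1864]
tcp_rot: [179.7, 0.3, -90.3]
wrist_force: [1.0, 1.1, -2.3]
opening: 0.0563
grasp_force: 44.1
```

Run:
```python
from h import *
from workcell import bot
to(bot,(.493,-.303,.2))
c=bot.camera('wrist');cv2.imwrite('pics/w7.png',c['img'])
print(bot.get_obs()['q'].round(0),proj(c,[(.493,-.3046,.036),(.577,-.2943,.036)]))
```

```text
t 22.5167 p [ 0.4933 -0.2928  0.1864] rot [179.7   0.3 -90.3] open 0.0563 F 44.1
(0.493, -0.303, 0.2) d [ 0.0101  0.0003 -0.0136] /5 [ 0.002   0.0001 -0.0027] rows 0.4
[ -31.    8.    8.   91.    0. -121.] [[325.70483693 198.91180883]
 [223.43920148 211.85926129]]
```

View pics/w7.png

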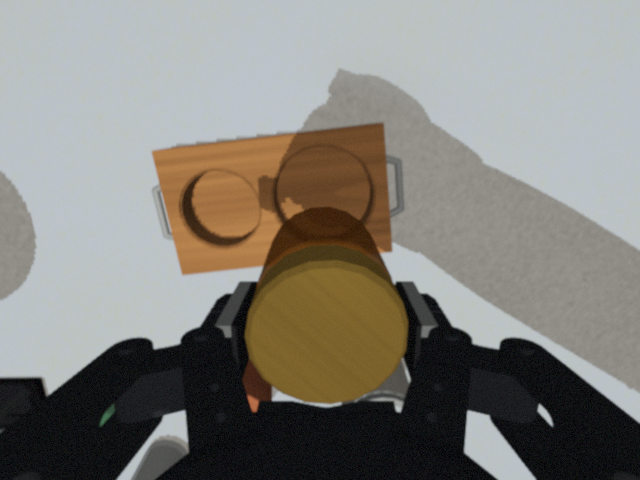

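Large rim is centred at about (323,193) and the small one at (221,207). I'll shift by (0.0165,-0.002) and lower.

>>> play_rows(
  steps=[
    [[0.008, -0.001, 0.005, 0], [0.0085, -0.001, 0.02, 0], [0, 0, 0.025, 0], [0, 0, 0.025, 0], [0, 0, 0.02, 0]],
  ],
)

```text
time: 22.98
ee_pos: [0.4961, -0.3057, 0.0881]
tcp_rot: [179.6, 0.4, -90.1]
wrist_force: [0.3, -0.0, -2.6]
opening: 0.0559
grasp_force: 44.1
```

>>> play_rows(
  steps=[
    [[0, 0, 0.015, 0], [0, 0, 0.009, 0], [0, 0, 0.005, 0], [0, 0, 0.003, 0], [0, 0, 0, 0]],
  ],
)

```text
time: 23.4
ee_pos: [0.4962, -0.3061, 0.0588]
tcp_rot: [179.7, 0.3, -90.1]
wrist_force: [-0.2, 0.5, -2.5]
opening: 0.0561
grasp_force: 44.1
```

>>> play_rows(
  steps=[
    [[0.002, 0.0005, 0.001, 0], [0, 0, 0.001, 0], [0, 0, 0, 0], [0, 0, 0, 0], [0, 0, 0, 0]],
  ],
)

```text
time: 23.82
ee_pos: [0.4964, -0.308, 0.0585]
tcp_rot: [179.8, 0.3, -90.1]
wrist_force: [-2.2, 5.9, 11.1]
opening: 0.0564
grasp_force: 44.8
```

>>> play_rows(
  steps=[
    [[0, 0, 0, 0], [0, 0, 0, 0], [0, 0, 0, 0], [0, 0, 0, 0], [0, 0, 0, 0]],
  ],
  gripper=0.075,
)

```text
time: 24.23
ee_pos: [0.4952, -0.3081, 0.0555]
tcp_rot: [179.6, 0.4, -90.2]
wrist_force: [0.5, 0.3, -0.3]
opening: 0.0749
grasp_force: 0.0
```

>>> play_rows(
  steps=[
    [[0, 0, -0.02, 0], [0, 0, -0.03, 0], [0, 0, -0.035, 0], [0, 0, -0.035, 0], [0, 0, -0.035, 0]],
  ],
)

```text
time: 24.65
ee_pos: [0.4959, -0.3088, 0.212]
tcp_rot: [179.6, 0.4, -90.2]
wrist_force: [0.5, -1.1, 0.6]
opening: 0.0749
grasp_force: 0.0
```

Run:
```python
from h import *
from workcell import bot
to(bot,(.692,-.107,.212))
c=bot.camera('wrist');cv2.imwrite('pics/w8.png',c['img'])
c=bot.camera('top')
print(blob(c,(10,100,90),(18,255,255),60))
```

```text
t 24.65 p [ 0.4959 -0.3088  0.212 ] rot [179.6   0.4 -90.2] open 0.0749 F 0.0
(0.692, -0.107, 0.212) d [-2.024e-01 -1.955e-01 -2.000e-04] /5 [-0.0405 -0.0391 -0.    ] rows 7.0
[([437, 53, 36, 32, 900], [455.0, 69.2]), ([528, 72, 112, 66, 5714], [583.6, 103.9]), ([376, 149, 15, 15, 168], [382.9, 156.2]), ([97, 192, 109, 141, 4819], [150.1, 267.4]), ([450, 210, 64, 105, 3395], [476.7, 248.7])]
```

View pics/w8.png

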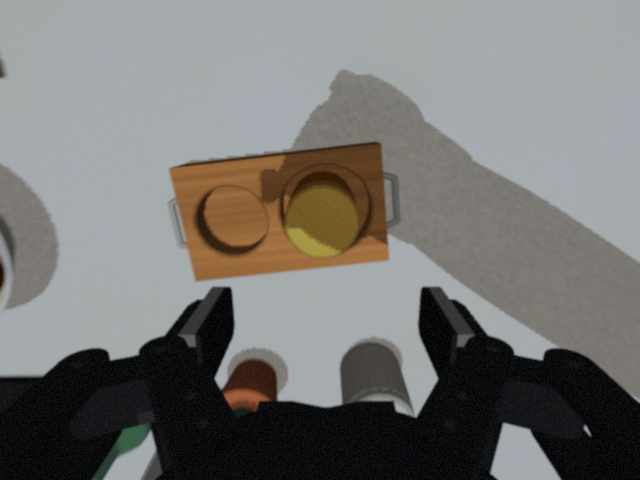

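Jam is seated. The small breakfast rim is at (232.5,219). Now the oil bottle.

Run:
```python
from h import *
from workcell import bot
c=bot.camera('wrist');print(pix2plane(c,[(232.5,219.5),(326,211)],.036))
```

```text
[[ 0.58365684 -0.29717877]
 [ 0.49820667 -0.30488844]]
```

>>> play_rows(
  steps=[
    [[-0.02, -0.0195, 0, 0], [-0.02, -0.0195, 0, 0], [-0.02, -0.0195, 0, 0], [-0.02, -0.0195, 0, 0], [-0.02, -0.0195, 0, 0]],
  ],
)

```text
time: 25.22
ee_pos: [0.5944, -0.2081, 0.209]
tcp_rot: [179.5, 0.4, -90.2]
wrist_force: [-0.4, -0.6, 0.6]
opening: 0.0749
grasp_force: 0.0
```

>>> play_rows(
  steps=[
    [[-0.02, -0.0195, 0, 0], [-0.02, -0.0195, 0, 0], [-0.02, -0.0195, 0, 0], [-0.02, -0.0195, 0, 0], [-0.02, -0.0195, 0, 0]],
  ],
)

```text
time: 25.63
ee_pos: [0.6923, -0.1083, 0.2088]
tcp_rot: [179.5, 0.4, -90.2]
wrist_force: [-0.1, -0.8, -0.3]
opening: 0.0748
grasp_force: 0.0
```

Run:
```python
from h import *
from workcell import bot
print(bot.get_obs()['q'].round(0))
c=bot.camera('wrist');cv2.imwrite('pics/w9.png',c['img'])
b=[x for x in blob(c,(8,90,70),(18,255,255),200)];print(b)
to(bot,(.692,-.106,.101));print(proj(c,[(.692,-.106,.142),(.692,-.106,.135)]))
```

```text
[ -9.  28.  36.  98.   0. -99.]
[([0, 0, 109, 76, 5922], [53.2, 35.7]), ([415, 0, 225, 48, 7741], [513.3, 17.7]), ([421, 179, 85, 82, 2755], [454.2, 212.3]), ([306, 233, 38, 39, 1167], [324.7, 252.3])]
t 25.6833 p [ 0.6948 -0.1045  0.2074] rot [179.5   0.5 -90. ] open 0.0753 F 0.0
(0.692, -0.106, 0.101) d [0.0024 0.0018 0.1064] /5 [0.0005 0.0004 0.0213] rows 2.7
[[326.26379627 249.3844308 ]
 [326.14832264 245.62302793]]
```

>>> play_rows(
  steps=[
    [[0, 0, 0.02, 0], [0, 0, 0.022, 0], [0, 0, 0.022, 0], [0, 0, 0.022, 0], [0, 0, 0.021, 0]],
  ],
)

```text
time: 26.1
ee_pos: [0.6903, -0.1086, 0.1005]
tcp_rot: [179.5, 0.4, -90.1]
wrist_force: [-0.3, 0.6, -0.1]
opening: 0.075
grasp_force: 0.0
```

>>> play_rows(
  steps=[
    [[0, 0, 0, 0], [0, 0, 0, 0], [0, 0, 0, 0], [0, 0, 0, 0], [0, 0, 0, 0]],
  ],
  gripper=0.018,
  squeeze=40,
)

```text
time: 26.52
ee_pos: [0.6916, -0.1089, 0.1052]
tcp_rot: [179.7, 0.3, -90.2]
wrist_force: [-1.7, -0.8, 4.6]
opening: 0.0251
grasp_force: 39.9
```

>>> play_rows(
  steps=[
    [[0, 0, -0.01, 0], [0, 0, -0.025, 0], [0, 0, -0.035, 0], [0, 0, -0.035, 0], [0, 0, -0.025, 0]],
  ],
)

```text
time: 26.93
ee_pos: [0.6918, -0.1096, 0.2376]
tcp_rot: [179.8, 0.3, -90.2]
wrist_force: [0.5, -0.2, -3.4]
opening: 0.0245
grasp_force: 40.0
```

Run:
```python
from h import *
from workcell import bot
to(bot,(.459,.336,.23));print(bot.get_obs()['q'].round(0))
```

```text
t 26.9333 p [ 0.6918 -0.1096  0.2376] rot [179.8   0.3 -90.2] open 0.0245 F 40.0
(0.459, 0.336, 0.23) d [-0.4449  0.2339  0.0111] /5 [-0.089   0.0468  0.0022] rows 12.6
[ -9.  29.  40. 102.   0. -99.]
```

>>> play_rows(
  steps=[
    [[-0.007, 0.005, 0, 0], [-0.013, 0.009, 0, 0], [-0.02, 0.014, 0, 0], [-0.022, 0.015, 0, 0], [-0.022, 0.015, 0, 0]],
  ],
)

```text
time: 27.35
ee_pos: [0.6334, -0.0249, 0.2348]
tcp_rot: [179.6, 0.4, -90.2]
wrist_force: [-0.3, -0.1, -3.2]
opening: 0.0249
grasp_force: 40.1
```

>>> play_rows(
  steps=[
    [[-0.022, 0.015, 0, 0], [-0.022, 0.015, 0, 0], [-0.022, 0.015, 0, 0], [-0.022, 0.015, 0, 0], [-0.022, 0.015, 0, 0]],
  ],
)

```text
time: 27.77
ee_pos: [0.5585, 0.0857, 0.2365]
tcp_rot: [179.6, 0.4, -90.2]
wrist_force: [0.3, 0.2, -3.3]
opening: 0.0251
grasp_force: 40.1
```

>>> play_rows(
  steps=[
    [[-0.022, 0.015, 0, 0], [-0.022, 0.015, 0, 0], [-0.022, 0.015, 0, 0], [-0.022, 0.015, 0, 0], [-0.022, 0.015, 0, 0]],
  ],
)

```text
time: 28.18
ee_pos: [0.4838, 0.1958, 0.2377]
tcp_rot: [179.6, 0.4, -90.2]
wrist_force: [0.9, 0.3, -3.1]
opening: 0.025
grasp_force: 40.1
```

>>> play_rows(
  steps=[
    [[-0.022, 0.015, 0, 0], [-0.02, 0.014, 0, 0], [-0.015, 0.011, 0, 0], [-0.012, 0.008, 0, 0], [-0.006, 0.004, 0, 0]],
  ],
)

```text
time: 28.6
ee_pos: [0.4319, 0.2714, 0.2386]
tcp_rot: [179.6, 0.4, -90.1]
wrist_force: [-0.3, -0.6, -3.7]
opening: 0.0251
grasp_force: 40.1
```

Run:
```python
from h import *
from workcell import bot
to(bot,(.459,.336,.235));print(bot.get_obs()['q'].round(0))
```

```text
t 28.6 p [0.4319 0.2714 0.2386] rot [179.6   0.4 -90.1] open 0.0251 F 40.1
(0.459, 0.336, 0.235) d [-0.0647 -0.027   0.0039] /5 [-0.0129 -0.0054  0.0008] rows 1.8
[ 32.  -0.   5.  96.   1. -58.]
```

>>> play_rows(
  steps=[
    [[-0.009, -0.004, 0, 0], [-0.016, -0.0065, 0, 0], [-0.016, -0.0065, 0, 0], [-0.015, -0.006, 0, 0], [-0.009, -0.004, 0, 0]],
  ],
)

```text
time: 29.02
ee_pos: [0.4613, 0.336, 0.2375]
tcp_rot: [179.6, 0.4, -90.2]
wrist_force: [-0.0, -0.9, -3.8]
opening: 0.0248
grasp_force: 40.2
```

>>> play_rows(
  steps=[
    [[0, 0, 0.01, 0], [0, 0, 0.02, 0], [0, 0, 0.02, 0], [0, 0, 0.015, 0], [0, 0, 0.01, 0]],
  ],
)

```text
time: 29.43
ee_pos: [0.4592, 0.3343, 0.1603]
tcp_rot: [179.5, 0.3, -90.2]
wrist_force: [-0.1, 0.7, -3.4]
opening: 0.025
grasp_force: 40.2
```

Run:
```python
from h import *
from workcell import bot
to(bot,(.459,.336,.1125))
s=bot.camera('scene')['img'][160:310,400:600];w=bot.camera('wrist')['img'][100:400,120:520]
cv2.imwrite('pics/o1.png',np.hstack([cv2.resize(s,(400,300)),w]))
```

```text
t 29.4333 p [0.4592 0.3343 0.1603] rot [179.5   0.3 -90.2] open 0.025 F 40.2
(0.459, 0.336, 0.1125) d [-0.0015 -0.0003  0.0478] /5 [-0.0003 -0.0001  0.0096] rows 1.2
```

View pics/o1.png

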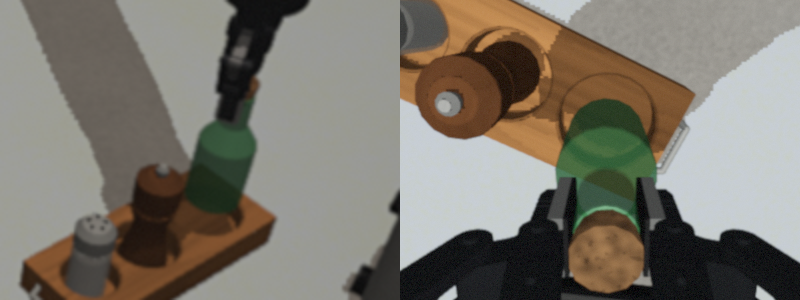

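The bottle is centred over the large well, rim at (607,120) in the picture. Lower it.

>>> play_rows(
  steps=[
    [[-0.001, 0, 0.012, 0], [0, 0, 0.014, 0], [0, 0, 0.011, 0], [0, 0, 0.006, 0], [0, 0, 0.004, 0]],
  ],
)

```text
time: 29.95
ee_pos: [0.4592, 0.3369, 0.1161]
tcp_rot: [179.6, 0.4, -90.1]
wrist_force: [-6.1, -1.8, 27.7]
opening: 0.0251
grasp_force: 43.3
```

>>> play_rows(
  steps=[
    [[0, 0, 0.001, 0], [0, 0, 0.001, 0], [0, 0, 0, 0], [0, 0, 0, 0], [0, 0, 0, 0]],
  ],
)

```text
time: 30.37
ee_pos: [0.4594, 0.3371, 0.1163]
tcp_rot: [179.7, 0.5, -90.1]
wrist_force: [-4.4, -3.0, 9.0]
opening: 0.0249
grasp_force: 41.6
```

Touchdown on the floor of the well. Release.

>>> play_rows(
  steps=[
    [[0, 0, 0, 0], [0, 0, 0, 0], [0, 0, 0, 0], [0, 0, 0, 0], [0, 0, 0, 0]],
  ],
  gripper=0.05,
)

```text
time: 30.78
ee_pos: [0.4593, 0.3368, 0.1138]
tcp_rot: [179.6, 0.4, -90.2]
wrist_force: [-0.1, 0.3, -0.1]
opening: 0.0498
grasp_force: 0.0
```

>>> play_rows(
  steps=[
    [[0, 0, -0.015, 0], [0, 0, -0.02, 0], [0, 0, -0.025, 0], [0, 0, -0.025, 0], [0, 0, -0.02, 0]],
  ],
)

```text
time: 31.2
ee_pos: [0.4601, 0.3362, 0.2206]
tcp_rot: [179.6, 0.4, -90.2]
wrist_force: [0.8, 0.2, -0.1]
opening: 0.0499
grasp_force: 0.0
```

Run:
```python
from h import *
from workcell import bot
to(bot,(.674,-.002,.22))
```

```text
t 31.2 p [0.4601 0.3362 0.2206] rot [179.6   0.4 -90.2] open 0.0499 F 0.0
(0.674, -0.002, 0.22) d [ 0.3376 -0.2148 -0.003 ] /5 [ 0.0675 -0.043  -0.0006] rows 10.0
```

>>> play_rows(
  steps=[
    [[0.0225, -0.0143, 0, 0], [0.0225, -0.0143, 0, 0], [0.0225, -0.0143, 0, 0], [0.0225, -0.0143, 0, 0], [0.0225, -0.0143, 0, 0]],
  ],
  gripper=0.075,
)

```text
time: 31.62
ee_pos: [0.5317, 0.2224, 0.2176]
tcp_rot: [179.6, 0.4, -90.1]
wrist_force: [-0.2, -0.3, -0.3]
opening: 0.0748
grasp_force: 0.0
```

>>> play_rows(
  steps=[
    [[0.0225, -0.0143, 0, 0], [0.0225, -0.0143, 0, 0], [0.0225, -0.0143, 0, 0], [0.0225, -0.0143, 0, 0], [0.0225, -0.0143, 0, 0]],
  ],
)

```text
time: 32.03
ee_pos: [0.603, 0.1095, 0.2163]
tcp_rot: [179.6, 0.4, -90.2]
wrist_force: [0.5, 0.7, -0.2]
opening: 0.075
grasp_force: 0.0
```

>>> play_rows(
  steps=[
    [[0.0225, -0.0143, 0, 0], [0.0225, -0.0143, 0, 0], [0.0225, -0.0143, 0, 0], [0.0225, -0.0143, 0, 0], [0.0225, -0.0143, 0, 0]],
  ],
)

```text
time: 32.45
ee_pos: [0.6742, -0.0032, 0.215]
tcp_rot: [179.6, 0.4, -90.2]
wrist_force: [0.4, 0.1, 0.1]
opening: 0.075
grasp_force: 0.0
```

Run:
```python
from h import *
from workcell import bot
c=bot.camera('wrist');im=c['img'];cv2.imwrite('pics/w10.png',im[80:380,170:480])
to(bot,(.674,-.002,.043));print(proj(c,[(.674,-.002,.1),(.674,-.002,.074)]))
g=cv2.medianBlur(cv2.cvtColor(im,cv2.COLOR_BGR2GRAY),5)
h=cv2.HoughCircles(g[:300],cv2.HOUGH_GRADIENT,1.2,30,param1=80,param2=22,minRadius=20,maxRadius=45);print(h)
```

```text
t 32.5 p [ 0.6759 -0.0071  0.2138] rot [179.6   0.3 -90.3] open 0.0751 F 0.0
(0.674, -0.002, 0.043) d [-0.0043  0.0007  0.1708] /5 [-0.0009  0.0001  0.0342] rows 4.3
[[325.70577565 225.86136452]
 [325.47696886 216.96271159]]
[[[323.40002  214.20001   29.24    ]
  [443.40002  186.6       25.28    ]
  [449.40002   84.600006  41.6     ]
  [486.6      205.8       44.24    ]
  [569.4       78.600006  30.8     ]
  [637.80005   70.200005  37.64    ]]]
```

View pics/w10.png

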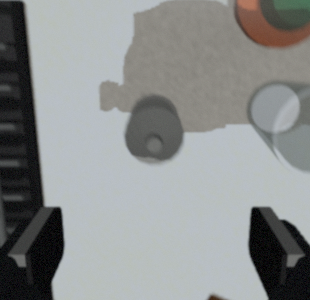

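Sugar spout is at (324,223), on target, with the tumbler clear. Descend and grip.

>>> play_rows(
  steps=[
    [[0, 0, 0.034, 0], [0, 0, 0.035, 0], [0, 0, 0.035, 0], [0, 0, 0.035, 0], [0, 0, 0.033, 0]],
  ],
)

```text
time: 32.92
ee_pos: [0.6719, -0.0009, 0.041]
tcp_rot: [179.6, 0.4, -90.2]
wrist_force: [-0.1, 0.6, -0.2]
opening: 0.0752
grasp_force: 0.0
```

>>> play_rows(
  steps=[
    [[0, 0, 0, 0], [0, 0, 0, 0], [0, 0, 0, 0], [0, 0, 0, 0], [0, 0, 0, 0]],
  ],
  gripper=0.04,
  squeeze=40,
)

```text
time: 33.33
ee_pos: [0.6736, -0.0008, 0.0457]
tcp_rot: [179.8, 0.4, -90.1]
wrist_force: [0.2, -0.8, -1.1]
opening: 0.0469
grasp_force: 41.1
```

>>> play_rows(
  steps=[
    [[0, 0, -0.01, 0], [0, 0, -0.03, 0], [0, 0, -0.035, 0], [0, 0, -0.035, 0], [0, 0, -0.03, 0]],
  ],
)

```text
time: 33.75
ee_pos: [0.6734, -0.0017, 0.1875]
tcp_rot: [179.8, 0.4, -90.2]
wrist_force: [1.2, -0.2, -1.9]
opening: 0.0462
grasp_force: 41.7
```

Run:
```python
from h import *
from workcell import bot
to(bot,(.581,-.298,.185))
```

```text
t 33.75 p [ 0.6734 -0.0017  0.1875] rot [179.8   0.4 -90.2] open 0.0462 F 41.7
(0.581, -0.298, 0.185) d [0.2965 0.0916 0.001 ] /5 [0.0593 0.0183 0.0002] rows 7.8
```

>>> play_rows(
  steps=[
    [[0.012, 0.004, 0, 0], [0.02, 0.006, 0, 0], [0.022, 0.007, 0, 0], [0.022, 0.007, 0, 0], [0.022, 0.007, 0, 0]],
  ],
)

```text
time: 34.17
ee_pos: [0.6417, -0.1006, 0.1839]
tcp_rot: [179.7, 0.3, -90.1]
wrist_force: [0.7, 0.1, -2.5]
opening: 0.0467
grasp_force: 41.8
```

>>> play_rows(
  steps=[
    [[0.022, 0.007, 0, 0], [0.022, 0.007, 0, 0], [0.022, 0.007, 0, 0], [0.022, 0.007, 0, 0], [0.022, 0.007, 0, 0]],
  ],
)

```text
time: 34.58
ee_pos: [0.6063, -0.2108, 0.1835]
tcp_rot: [179.7, 0.3, -90.2]
wrist_force: [1.0, 0.3, -1.5]
opening: 0.0468
grasp_force: 41.8
```

>>> play_rows(
  steps=[
    [[0.022, 0.007, 0, 0], [0.022, 0.007, 0, 0], [0.02, 0.006, 0, 0], [0.014, 0.003, 0, 0], [0.008, 0.002, 0, 0]],
  ],
)

```text
time: 35.0
ee_pos: [0.5811, -0.2972, 0.1827]
tcp_rot: [179.6, 0.3, -90.2]
wrist_force: [-0.0, 0.7, -2.3]
opening: 0.0468
grasp_force: 41.8
```

>>> play_rows(
  steps=[
    [[0, 0, 0.01, 0], [0, 0, 0.018, 0], [0, 0, 0.018, 0], [0, 0, 0.012, 0], [0, 0, 0.008, 0]],
  ],
)

```text
time: 35.42
ee_pos: [0.5808, -0.2938, 0.1137]
tcp_rot: [179.5, 0.4, -90.1]
wrist_force: [-0.1, -0.7, -2.5]
opening: 0.0463
grasp_force: 41.8
```

Run:
```python
from h import *
from workcell import bot
to(bot,(.581,-.298,.0565))
s=bot.camera('scene')['img'][120:240,160:280]
c=bot.camera('wrist');w=c['img'][60:460,120:520];print(proj(c,[(.581,-.298,.036)]))
cv2.imwrite('pics/o2.png',np.hstack([cv2.resize(s,(400,400)),w]))
```

```text
t 35.4167 p [ 0.5808 -0.2938  0.1137] rot [179.5   0.4 -90.1] open 0.0463 F 41.8
(0.581, -0.298, 0.0565) d [ 0.0047 -0.0007  0.0572] /5 [ 0.0009 -0.0001  0.0114] rows 1.4
[[324.6894474  234.05036395]]
```

Run:
```python
from h import *
from workcell import bot
def H(im,p2,a,b,y1):
    g=cv2.GaussianBlur(cv2.cvtColor(im,cv2.COLOR_BGR2GRAY),(5,5),1)[:y1]
    h=cv2.HoughCircles(g,cv2.HOUGH_GRADIENT,1.5,15,param1=60,param2=p2,minRadius=a,maxRadius=b);return None if h is None else h[0][:6].round(1).tolist()
print('w8 (r~35)',H(cv2.imread('pics/w8.png'),15,31,40,270))
c=bot.camera('wrist');print('now',H(c['img'],15,45,62,330),proj(c,[(.581,-.297,.036),(.549,-.297,.036)]))
# stand outline from current view: brown extents per column/row
m=cv2.inRange(cv2.cvtColor(c['img'],cv2.COLOR_BGR2HSV),(8,90,40),(18,255,255))
for v in(140,170,200,230,260):
    x=np.where(m[v])[0];print(v,x.min() if len(x) else None,x.max() if len(x) else None)
for u in(230,270,380,420):
    y=np.where(m[:,u])[0];print('u',u,y.min() if len(y) else None,y.max() if len(y) else None)
u0=np.array([.995,.095]);n=np.array([-u0[1],u0[0]]);o=np.array([.581,-.297])-.047*u0
print('pred corners',proj(c,[[*(o+sx*.091*u0+sy*.053*n),.036] for sx,sy in((1,1),(1,-1),(-1,-1),(-1,1))]).round())
```

```text
w8 (r~35) [[231.8000030517578, 218.1999969482422, 35.79999923706055], [321.79998779296875, 218.1999969482422, 37.400001525878906], [321.79998779296875, 203.1999969482422, 32.5], [245.1999969482422, 210.8000030517578, 39.099998474121094], [362.20001220703125, 111.80000305175781, 37.400001525878906], [336.79998779296875, 215.1999969482422, 32.5]]
now [[324.79998779296875, 236.1999969482422, 51.20000076293945], [485.20001220703125, 237.8000030517578, 59.400001525878906], [504.79998779296875, 252.8000030517578, 61.0], [326.20001220703125, 317.20001220703125, 56.099998474121094], [452.20001220703125, 224.1999969482422, 57.79999923706055], [458.20001220703125, 209.1999969482422, 52.79999923706055]] [[325.0393943  235.32091725]
 [375.613608   235.06409618]]
140 402 550
170 245 549
200 250 548
230 256 430
260 261 434
u 230 None None
u 270 156 283
u 380 143 285
u 420 138 297
pred corners [[268. 316.]
 [242. 158.]
 [553. 126.]
 [540. 291.]]
```

The rim detection at (324.8,236.2) matches the target. Lower it.

>>> play_rows(
  steps=[
    [[0.0015, 0, 0.01, 0], [0.0015, 0, 0.015, 0], [0, 0, 0.013, 0], [0, 0, 0.009, 0], [0, 0, 0.005, 0]],
  ],
)

```text
time: 35.98
ee_pos: [0.5802, -0.2975, 0.0623]
tcp_rot: [179.5, 0.4, -90.2]
wrist_force: [-0.0, 0.1, -1.9]
opening: 0.0465
grasp_force: 41.8
```

>>> play_rows(
  steps=[
    [[0, 0, 0.002, 0], [0, 0, 0.001, 0], [0, 0, 0.001, 0], [0, 0, 0, 0], [0, 0, 0, 0]],
  ],
)

```text
time: 36.4
ee_pos: [0.581, -0.2978, 0.0605]
tcp_rot: [179.6, 0.3, -90.2]
wrist_force: [-0.3, -0.3, -1.7]
opening: 0.0463
grasp_force: 41.8
```

>>> play_rows(
  steps=[
    [[0, 0, 0.0015, 0], [0, 0, 0.0015, 0], [0, 0, 0.001, 0], [0, 0, 0, 0], [0, 0, 0, 0]],
  ],
)

```text
time: 36.82
ee_pos: [0.5806, -0.2976, 0.0558]
tcp_rot: [179.6, 0.4, -90.2]
wrist_force: [-1.0, 0.7, -0.9]
opening: 0.0468
grasp_force: 41.8
```

>>> play_rows(
  steps=[
    [[0, 0, 0.001, 0], [0, 0, 0.001, 0], [0, 0, 0, 0], [0, 0, 0, 0], [0, 0, 0, 0]],
  ],
)

```text
time: 37.23
ee_pos: [0.5809, -0.2978, 0.0545]
tcp_rot: [179.6, 0.3, -90.1]
wrist_force: [-0.3, 0.2, 4.2]
opening: 0.0463
grasp_force: 41.7
```

Contact. Release with a modest opening, because the jar is close by, and withdraw.

>>> play_rows(
  steps=[
    [[0, 0, 0, 0], [0, 0, 0, 0], [0, 0, 0, 0], [0, 0, 0, 0], [0, 0, 0, 0]],
  ],
  gripper=0.06,
)

```text
time: 37.65
ee_pos: [0.5806, -0.2976, 0.0537]
tcp_rot: [179.6, 0.4, -90.2]
wrist_force: [-0.5, -0.1, 0.1]
opening: 0.06
grasp_force: 0.0
```

>>> play_rows(
  steps=[
    [[0, 0, -0.015, 0], [0, 0, -0.025, 0], [0, 0, -0.035, 0], [0, 0, -0.035, 0], [0, 0, -0.035, 0]],
  ],
)

```text
time: 38.07
ee_pos: [0.5813, -0.2984, 0.2004]
tcp_rot: [179.6, 0.4, -90.2]
wrist_force: [0.8, -1.0, 0.8]
opening: 0.0602
grasp_force: 0.0
```

>>> play_rows(
  steps=[
    [[0.02, 0.03, -0.01, 0], [0.02, 0.03, -0.01, 0], [0.02, 0.03, 0, 0], [0.02, 0.03, 0, 0], [0.01, 0.02, 0, 0]],
  ],
)

```text
time: 38.48
ee_pos: [0.4393, -0.39, 0.2197]
tcp_rot: [179.6, 0.3, -90.2]
wrist_force: [0.3, 0.2, 0.2]
opening: 0.0601
grasp_force: 0.0
```

Run:
```python
from h import *
from workcell import bot
to(bot)
for n in('top','scene'):
    c=bot.camera(n);a=cv2.imread(f'pics/{n}0.png')
    d=cv2.absdiff(a,c['img']).max(2)
    for nm,p,h in(('tumbler',(.5574,-.013),.1),('cactus',(.5743,-.1038),.1),('can',(.4472,-.1169),.08)):
        u=proj(c,[[*p,h/2]])[0].astype(int);print(n,nm,d[u[1]-20:u[1]+20,u[0]-20:u[0]+20].mean().round(1))
    print(n,'cork/brown',[b for b in blob(c,(8,90,60),(18,255,255),60)])
    print(n,'yellow',blob(c,(20,120,80),(30,255,255),60))
    for nm,p in(('oil',(.4593,.337,.153)),('mill',(.5325,.299,.136)),('salt',(.598,.2645,.101)),('jam',(.496,-.308,.091)),('sugar',(.581,-.2978,.111))):print(nm,proj(c,[p])[0].round())
```

```text
t 38.4833 p [ 0.4393 -0.39    0.2197] rot [179.6   0.3 -90.2] open 0.0601 F 0.0
top tumbler 0.7
top cactus 1.0
top can 0.7
top cork/brown [([436, 53, 37, 36, 988], [454.2, 70.1]), ([527, 71, 113, 67, 5993], [583.4, 104.4]), ([0, 80, 7, 23, 123], [2.6, 91.1]), ([89, 191, 117, 142, 4847], [151.9, 261.3]), ([449, 210, 71, 105, 3783], [479.5, 263.7]), ([358, 215, 39, 39, 649], [375.9, 235.1]), ([616, 459, 24, 21, 261], [629.3, 470.5])]
top yellow [([471, 73, 34, 33, 826], [488.0, 88.5]), ([485, 264, 32, 33, 808], [500.7, 279.8])]
oil [ 98. 295.]
mill [129. 250.]
salt [160. 214.]
jam [500. 281.]
sugar [497. 229.]
scene tumbler 1.6
scene cactus 1.7
scene can 1.6
scene cork/brown [([0, 0, 110, 52, 1987], [48.5, 20.4]), ([62, 64, 19, 20, 104], [70.1, 68.6]), ([196, 84, 49, 22, 345], [220.1, 96.7]), ([83, 89, 55, 27, 717], [106.3, 103.4]), ([0, 92, 82, 99, 1810], [30.4, 132.1]), ([141, 99, 32, 15, 242], [156.9, 107.3]), ([111, 124, 27, 32, 540], [124.8, 139.9]), ([15, 151, 19, 25, 250], [24.3, 162.5]), ([178, 170, 80, 51, 1175], [220.6, 196.5]), ([265, 212, 33, 23, 397], [281.6, 224.4]), ([512, 216, 13, 11, 110], [518.0, 220.9]), ([0, 218, 105, 69, 4364], [46.0, 250.8]), ([469, 243, 27, 15, 263], [481.6, 250.5]), ([412, 258, 125, 66, 2062], [471.2, 292.3]), ([106, 263, 39, 44, 1045], [125.0, 290.4]), ([454, 262, 13, 12, 103], [460.8, 267.6]), ([603, 426, 37, 18, 423], [621.6, 434.6]), ([614, 445, 26, 32, 562], [628.7, 458.2])]
scene yellow [([98, 254, 33, 28, 646], [112.9, 267.0])]
oil [515. 218.]
mill [481. 242.]
salt [447. 271.]
jam [222. 161.]
sugar [201. 174.]
```

The distractors haven't moved, and the jam lid, cork and mill head appear where they should. Handing in.

Run:
```python
from workcell import bot
print(bot.job_done())
```

```text
the job is handed in; nothing more can be done
None
```

All five containers are set down and released in their own wells, the glass, cactus and tin can didn't move, and the job was handed in at about 38.5 s; no verdict came back.

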